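Block a door lock into its packing tray

ROBOT

A 7-joint arm with a two-finger parallel gripper is mounted at the origin on the work surface. World frame = base frame: x ahead of the robot, y to its left, z up, the work surface at z = 0. Lengths are in m, angles in rad, forces in N, time in s.
With the tool pointing down it reaches from about 0.425 to 0.875 m from the base axis. Payload 4.7 kg.
Tool frame: the origin (TCP) lies at the very end of the fingers, on their centre line; the grasp point (between the pads) lies 19 mm behind it (grip_point_offset is the distance from the TCP to the grasp point, in m); x points along the fingers, z is the direction in which the jaws open and shut, and the axes are right-handed (so a half turn about x gives the same grasp; the last joint's range is limited). The gripper opens to 87 mm and grips with 3 to 60 N. Pads are 19 mm wide; open, the fingers measure 117 mm over their backs; the gripper's body (75 mm by 190 mm) begins 51 mm behind the grasp point.
Start: joints at [-1.108, 0.321, -0.07, 1.45, 0.023, 1.371, -0.057], TCP at [0.282, 0.586, 0.19] pointing down, gripper open.
Joint ranges: [-2.86, 2.86], [-0.3, 2.09], [-1.38, 1.24], [0.06, 2.45], [-1.56, 4.7], [0.09, 2.05], [-2.69, 2.69]. Speed limits (rad/s): [2.57, 2.57, 3.14, 3.14, 3.14, 3.14, 3.14].

INTERFACE

Orientations are given as a rotation vector (axis times angle).
In Python, from bench import get_state, get_image, calibration, close_job, grip_point_offset gives the robot as it stands.
- The arm moves only by the tool play_rows, never from a script. Its argument "targets" is a list of rows, each an object with "claw": the closure, from 0 (fully open) to 1 (shut); "linear": the shift along the tool's x, y, z as a fraction of full scale, a list of three; "rotation": the turn, a rotation vector about the tool's x, y, z as a fraction of full scale, a list of three. In form: [{"claw": claw, "linear": [x, y, z], "rotation": [wx, wy, wz]}, ...]. A call has 1 to 10 rows; each row shifts and turns the pose as measured when the row begins, along the tool's axes as they then stand; what a row does not reach is not made up. Full scale, the value 1, is 2.5 cm for a shift and 90 degrees for a turn. A row lasts 1/12 s, in which the tool goes at most 41.7 mm and 7.16 degrees, less where a joint would pass 70% of its speed; a pose out of reach is approached as far as the arm can. A call with a number of a shift or a turn outside -1 to 1 is refused whole. A call with a gripper value outside its range is refused whole. The fingers move at their own pace and stop on an object; "newtons" is the grip in N (left out, the last holds). Time passes only in rows, so rows that do not move let the fingers close. It gives the time, the measured TCP pose, the force and the opening at its end, in the units of the state.
- get_state(): the state, without advancing time (a new reading comes with each control period).
- get_image(name): name is "scene" or "top" or "wrist"; returns the picture (384x512x3 uint8, blue, green, red); there is no depth.
- calibration(name): a dict with "fx", "fy", "cx", "cy" (pixels), "rvec" (rotation vector, rad) and "tvec" (3), from world to camera coordinates, as OpenCV has them; the wrist camera has in their place "hand_eye" (4x4, takes a point from camera to tool coordinates, whose origin is the TCP and whose axes are the tool frame's). Camera axes: x right, y down, z forward; pixel columns grow to the right and rows downward; lengths in m; the calibration is good to about 2 mm. A picture is of the moment at which its call begins: read the wrist's pose just before it. calibration takes no time and is no camera call.
- close_job(): hands the job in, once; it reports no verdict.
The state is a dict: "time": time; "joint_positions": joint angles; "qd": joint speeds; "joint_torque": joint torques, N m; "position": TCP position; "tool_rot": TCP orientation; "ft_force": force on the tool from outside, world axes, zero at the start; "torque": the same for the moment, N m; "grip_width": opening from 0.0 (shut) to 1.0 (fully open).
Only numpy, scipy, OpenCV 4.12 (cv2) and the standard library are available. Lean on these libraries where they do the work, as an engineer would, in place of code of your own. Each camera call takes 0.05 s, during which the arm holds its last target. There are 200 camera calls.

TASK

The steel door lock in the plywood packing tray still has an empty gap at each end, one wide and one narrow. Of the three wooden blocks one is too fat for either gap; take the other two and seat the thicker one in the wide gap and the thinner one in the narrow gap, each standing upright, tapered foot down, on the tray floor, so that the lock lies flat between them and can no longer slide about.

Things in the scene. Friction and masses are not known exactly. Their poses are not given: they have to be found in the camera images.
- tray: Open plywood tray, fixed to the bench, 136 (own x) x 220 (own y) x 56 high, walls and floor 8 thick, so 120 x 204 inside. Origin: centre of its underside; z up. The lock lies in it across nearly its whole x width, leaving a wide gap of about 62 (58 to 66) between the lock and the tray's +y end wall and a narrow gap of about 42 (38 to 46) between the lock and its -y end wall.
- lock_center (a point): Loose flat steel door-lock case, 0.8 kg, 96 (own x; 106 with its brass bolts at +x) x 100 (own y) x 46 high, lying on the tray floor with its axes parallel to the tray's. This point is the centre of the 96 x 100 x 46 case. It slides a little if pushed sideways.
- thick_center (a point): Loose bare-wood block standing upright: 70 wide (own x) x 54 thick (own y) x 85 high (z up), for the wide gap. The lowest 18 of its two 70-wide faces taper in to a foot 44 thick, which guides it into the gap. This point is its centre, 42.5 above its underside. Seated, its top stands 37 above the tray's rim, room to hold it by its upper part across the thickness.
- thin_center (a point): Loose bare-wood block like the other but thinner: 70 wide (own x) x 34 thick (own y) x 85 high (z up), for the narrow gap; tapers in the lowest 18 to a foot 24 thick. This point is its centre, 42.5 above its underside. A third block, 86 thick, fits neither gap.
Mind the look-alikes: they are no part of the job. Leave any purple look-alike of the part that bears thin_center alone.

How it is judged:
By the outcome, as a careful person would: the job done as asked, in the order asked, and still so for the second after the job is handed in, with the robot touching nothing.
It also fails if it takes over 64 s, if anything falls off the work surface, if the arm or the gripper's body presses on something with over 40 N, if the wrist force passes 120 N, or if a joint passes its speed limit or range.

## Working session

There is one attempt and no reset: what is moved stays moved. The work goes in short steps, Python scripts to look and compute and a tool call to move; the robot and the scene stay as the last step left them, time stands still between calls to the robot, and variables do not carry over. Pictures are saved under pics/ and viewed, about 8 in all and at most 12, crops included, and the job is handed in when it is done.

Besides the shell and the picture viewer there is one more tool, called after "Emit:" in YAML: its name, and indented under it one key for each argument. play_rows: Moves the arm, as the interface text tells. Shift numbers are shares of 2.5 cm and turn numbers shares of 90 degrees, none past 1 either way. Its arguments: {"type":"object","properties":{"targets":{"type":"array"},"newtons":{"type":"number"}},"required":["targets"]}

```bash
mkdir -p pics
python3 - <<'E'
from bench import *
import cv2
for n in ("scene","top"):
    cv2.imwrite(f"pics/{n}0.png",cv2.resize(get_image(n),None,fx=1.5,fy=1.5,interpolation=cv2.INTER_CUBIC)); print(n,calibration(n))
print(calibration("wrist"),get_state(),grip_point_offset)
E
```

```text
scene {'fx': 398.12578153229424, 'fy': 398.12578153229424, 'cx': 255.49822439844752, 'cy': 193.43520639700722, 'rvec': array([ 2.26841676,  0.78415124, -0.3251409 ]), 'tvec': array([-0.50622265, -0.13409996,  0.98763994])}
top {'fx': 499.67615782275715, 'fy': 499.67615782275715, 'cx': 248.78903734412356, 'cy': 191.55911426761088, 'rvec': array([ 2.14076088, -2.1966835 ,  0.08397686]), 'tvec': array([0.12547313, 0.54425562, 1.16187979])}
{'fx': 298.8302104451248, 'fy': 298.8302104451248, 'cx': 255.9240336421036, 'cy': 192.3946885876242, 'hand_eye': array([[-3.58794528e-04, -2.72336918e-01,  9.62201889e-01,
        -1.94183725e-01],
       [-1.00653037e-03, -9.62201365e-01, -2.72337145e-01,
         7.55609174e-02],
       [ 9.99999429e-01, -1.06619850e-03,  7.11172053e-05,
         7.68993271e-04],
       [ 0.00000000e+00,  0.00000000e+00,  0.00000000e+00,
         1.00000000e+00]])} {'time': 0.1, 'joint_positions': array([-1.10790316,  0.32173364, -0.07009728,  1.45155878,  0.02259435,
        1.37078504, -0.05689564]), 'qd': array([-0.00032274, -0.00306913, -0.00040069, -0.00165677,  0.0006648 ,
       -0.00042712, -0.00028678]), 'joint_torque': array([-9.52391783e-04, -4.92571878e+01, -4.06274954e-01, -3.13395345e+01,
       -6.41198759e-02,  3.95292439e-02,  6.88120144e-05]), 'position': array([0.2818204 , 0.58511989, 0.18947801]), 'tool_rot': array([-0.87359763,  1.39011846,  0.87200161]), 'ft_force': array([ 0.12189151,  0.28480492, -0.16508391]), 'torque': array([-0.01700195,  0.0620195 ,  0.03309414]), 'grip_width': 0.9981192083411824} 0.0187
```

View pics/scene0.png

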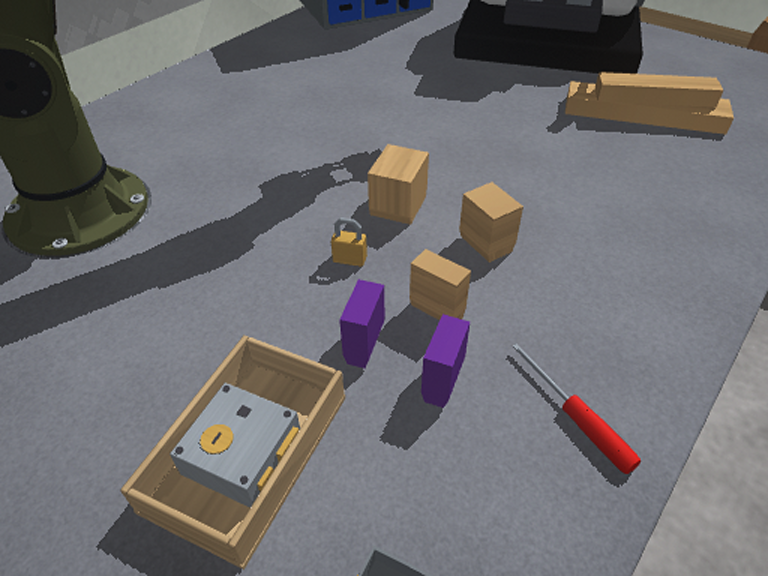

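View pics/top0.png

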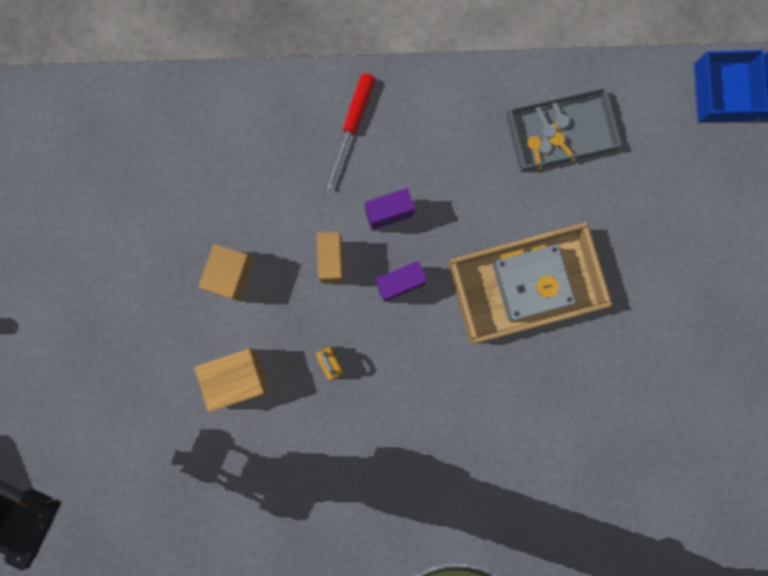

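The top view shows the tray at about (530,283), with the wide gap on its left (+y) and the narrow gap on its right. The thin block is at (329,257), the thick one at (224,272) and the fat one at (230,380). The purple look-alikes are at (390,208) and (400,280).

Run:
```python
from bench import *
import cv2
im=get_image("top")
cv2.imwrite("pics/top1.png",cv2.resize(im[135:235,125:285],None,fx=5,fy=5,interpolation=cv2.INTER_CUBIC))
cv2.imwrite("pics/top2.png",cv2.resize(im[140:240,290:420],None,fx=6,fy=6,interpolation=cv2.INTER_CUBIC))
```

```text
(no output)
```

View pics/top1.png

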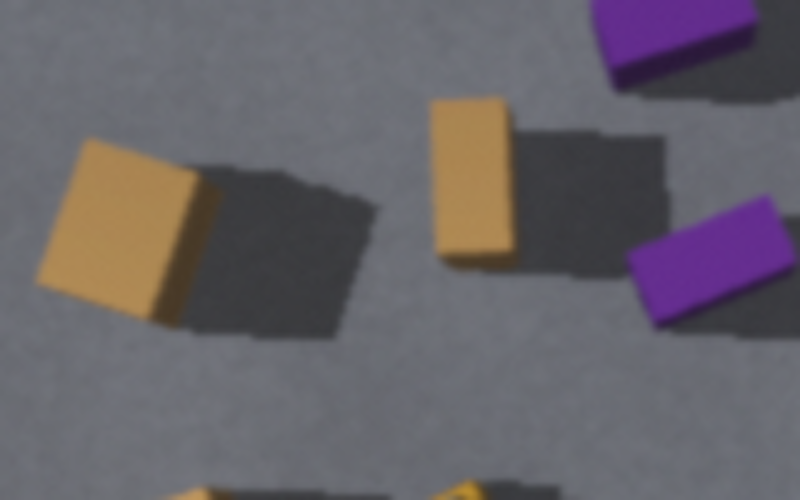

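View pics/top2.png

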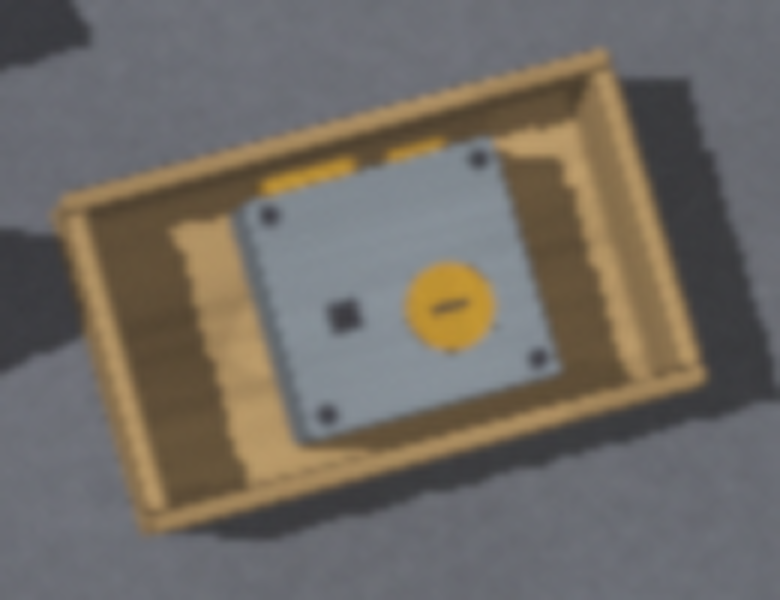

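The thick and thin block tops, tray rim and lock top corners all read clearly in these crops. Next I fit rectangles to them.

```bash
cat > h.py <<'E'
from bench import *
import numpy as np, cv2
from scipy.spatial.transform import Rotation as R
def unproj(name,px,z,st=None):
    c=calibration(name)
    K=np.array([[c['fx'],0,c['cx']],[0,c['fy'],c['cy']],[0,0,1]])
    px=np.atleast_2d(np.array(px,float)); d=np.c_[px,np.ones(len(px))]@np.linalg.inv(K).T
    if name=="wrist":
        T=np.eye(4);T[:3,:3]=R.from_rotvec(st['tool_rot']).as_matrix();T[:3,3]=st['position']
        T=T@c['hand_eye'];o=T[:3,3];d=d@T[:3,:3].T
    else:
        M=R.from_rotvec(c['rvec']).as_matrix();o=-M.T@c['tvec'];d=d@M
    return o+d*((z-o[2])/d[:,2])[:,None]
def proj(name,P,st):
    c=calibration(name);T=np.eye(4);T[:3,:3]=R.from_rotvec(st['tool_rot']).as_matrix();T[:3,3]=st['position']
    T=np.linalg.inv(T@c['hand_eye']);q=np.atleast_2d(P)@T[:3,:3].T+T[:3,3]
    return np.c_[c['fx']*q[:,0]/q[:,2]+c['cx'],c['fy']*q[:,1]/q[:,2]+c['cy']]
def rect(P):
    # corners in order; edges a (0-1), b (1-2)
    a=(P[1]-P[0]+P[2]-P[3])/2;b=(P[2]-P[1]+P[3]-P[0])/2
    return P.mean(0).round(4),[(round(float(np.linalg.norm(v))*1e3,1),round(float(np.degrees(np.arctan2(v[1],v[0]))),1)) for v in (a,b)]
def plan(p,jaw,s=None):
    """p TCP target, jaw: world angle deg of tool z (mod 180), tool straight down"""
    s=s or get_state();M=R.from_rotvec(s['tool_rot']).as_matrix()
    best=None
    for k in(0,180):
        a=np.radians(jaw+k);z=np.array([np.cos(a),np.sin(a),0]);x=np.array([0,0,-1.]);G=np.c_[x,np.cross(z,x),z]
        w=R.from_matrix(M.T@G).as_rotvec()
        if best is None or np.linalg.norm(w)<np.linalg.norm(best):best=w
    a=np.degrees(np.arctan2(M[1,2],M[0,2]))
    print("t",round(s['time'],2),"pos",s['position'].round(4),"jaw",a.round(1),"J",s['joint_positions'].round(2))
    print("shift units",((M.T@(np.array(p)-s['position']))/.025).round(2),"turn units",(best/(np.pi/2)).round(3),"F",s['ft_force'].round(1),"w",round(s['grip_width'],3))
E
python3 - <<'E'
from h import *
f=lambda q,k,o:(np.array(q)+.5)/k-.5+np.array(o)
for n,q,k,o,z in(("thick",[(87,137),(201,176),(150,321),(37,284)],5,(125,135),.085),
 ("thin",[(431,99),(506,97),(515,250),(437,253)],5,(125,135),.085),
 ("tray",[(60,205),(606,50),(706,378),(148,530)],6,(290,140),.056),
 ("lock",[(236,208),(492,140),(560,370),(302,443)],6,(290,140),.054),
 ("purp",[(628,260),(770,195),(797,263),(660,327)],5,(125,135),.085)):
    print(n,*rect(unproj("top",f(q,k,o),z)))
c=rect(unproj("top",f([(431,99),(506,97),(515,250),(437,253)],5,(125,135)),.085))[0]
plan([*c[:2],.19],90)
E
```

```text
thick [0.5732 0.3378 0.085 ] [(54.8, -110.0), (70.1, 160.5)]
thin [0.5939 0.1769 0.085 ] [(34.7, -89.7), (70.3, -178.4)]
tray [ 0.5467 -0.1296  0.056 ] [(221.0, -75.9), (130.7, -166.5)]
lock [ 0.5467 -0.1367  0.054 ] [(103.0, -76.1), (93.2, -166.5)]
purp [0.5515 0.0685 0.085 ] [(69.5, -66.6), (33.4, -158.1)]
t 0.15 pos [0.2819 0.5852 0.1896] jaw 64.3 J [-1.11  0.32 -0.07  1.45  0.02  1.37 -0.06]
shift units [ -0.   -18.33  -9.3 ] turn units [-0.286 -0.001 -0.   ] F [ 0.5 -0.5 -0.1] w 1.001
```

```bash
python3 -c "
from h import *
plan([.5732,.3378,.19],70)"
```

```text
t 0.15 pos [0.2819 0.5852 0.1896] jaw 64.3 J [-1.11  0.32 -0.07  1.45  0.02  1.37 -0.06]
shift units [-1.000e-02 -1.479e+01 -3.860e+00] turn units [-0.063 -0.001  0.   ] F [ 0.5 -0.5 -0.1] w 1.001
```

Emit:
play_rows:
  targets:
    - {"claw":0,"linear":[0,-1,-0.26],"rotation":[0,0,0]}
    - {"claw":0,"linear":[0,-1,-0.26],"rotation":[0,0,0]}
    - {"claw":0,"linear":[0,-1,-0.26],"rotation":[0,0,0]}
    - {"claw":0,"linear":[0,-1,-0.26],"rotation":[0,0,0]}
    - {"claw":0,"linear":[0,-1,-0.26],"rotation":[0,0,0]}
    - {"claw":0,"linear":[0,-1,-0.26],"rotation":[0,0,0]}
    - {"claw":0,"linear":[0,-1,-0.26],"rotation":[0,0,0]}
    - {"claw":0,"linear":[0,-1,-0.26],"rotation":[0,0,0]}
    - {"claw":0,"linear":[0,-1,-0.26],"rotation":[0,0,0]}
    - {"claw":0,"linear":[0,-1,-0.26],"rotation":[-0.063,0,0]}
  newtons: 30

```text
time: 0.98
position: [0.477, 0.4177, 0.1838]
tool_rot: [-0.961, 1.359, 0.965]
ft_force: [0.1, 0.4, 0.2]
grip_width: 0.998
```

```bash
python3 -c "
from h import *
plan([.5732,.3378,.19],70)"
```

```text
t 0.98 pos [0.477  0.4177 0.1838] jaw 71.0 J [-0.8   0.3   0.05  1.5  -0.02  1.36  0.49]
shift units [-0.27 -4.67 -1.77] turn units [ 0.011 -0.005 -0.005] F [0.1 0.4 0.2] w 0.998
```

Emit:
play_rows:
  targets:
    - {"claw":0,"linear":[0,-1,-0.38],"rotation":[0,0,0]}
    - {"claw":0,"linear":[-0.1,-1,-0.38],"rotation":[0,0,0]}
    - {"claw":0,"linear":[-0.1,-1,-0.38],"rotation":[0,0,0]}
    - {"claw":0,"linear":[-0.1,-1,-0.38],"rotation":[0,0,0]}
    - {"claw":0,"linear":[0,-0.7,-0.25],"rotation":[0,0,0]}
    - {"claw":0,"linear":[0,0,0],"rotation":[0,0,0]}

```text
time: 1.48
position: [0.5824, 0.3254, 0.1879]
tool_rot: [-0.963, 1.365, 0.959]
ft_force: [-0.4, -0.3, 0.3]
grip_width: 0.997
```

```bash
cat > look.py <<'E'
import sys
from h import *
def look(name,marks=()):
    s=get_state();im=get_image("wrist");im=cv2.resize(im,None,fx=1.5,fy=1.5,interpolation=cv2.INTER_CUBIC)
    for P in marks:
        q=((proj("wrist",P,s)+.5)*1.5-.5).round().astype(int);cv2.polylines(im,[q.reshape(-1,1,2)],True,(0,0,255),1)
    cv2.imwrite(f"pics/{name}.png",im);np.save(f"pics/{name}.npy",np.r_[s['position'],s['tool_rot']]);return s
def box(c,jaw,w,t,z):
    a=np.radians(jaw);v=np.array([np.cos(a),np.sin(a)]);u=np.array([v[1],-v[0]])
    return np.array([[*(np.array(c[:2])+i*u*w/2+j*v*t/2),z] for i,j in((1,1),(1,-1),(-1,-1),(-1,1))])
E
python3 -c "
from look import *
s=look('w1',[box((.5732,.3378),70,.07,.054,.085)])
plan([.5732,.3378,.19],70,s)"
```

```text
t 1.48 pos [0.5824 0.3254 0.1879] jaw 70.8 J [-0.64  0.37  0.12  1.4  -0.04  1.39  0.71]
shift units [-0.08  0.51  0.35] turn units [ 0.009 -0.009 -0.004] F [-0.4 -0.3  0.3] w 0.997
```

View pics/w1.png

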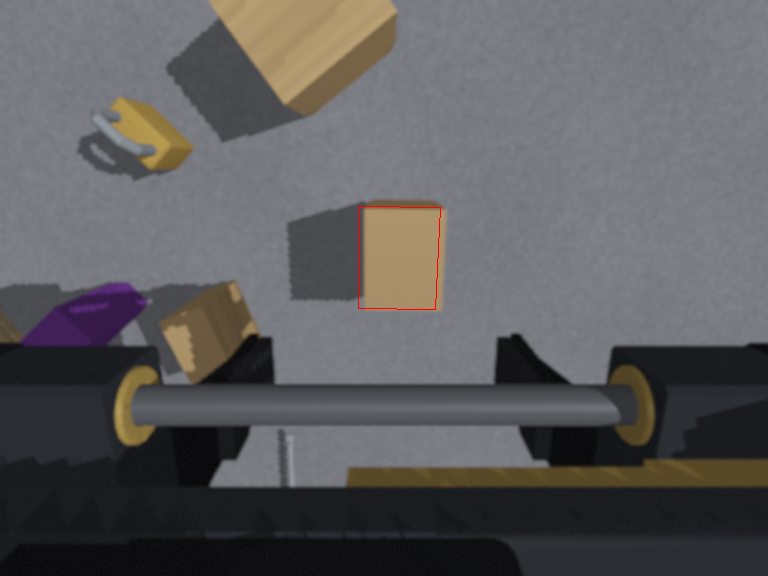

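The block sits about 3 mm right (tool +z) of the prediction and its orientation matches. I'll align over it and descend.

Emit:
play_rows:
  targets:
    - {"claw":0,"linear":[0,0.51,0.44],"rotation":[0.009,-0.009,-0.004]}
    - {"claw":0,"linear":[0,0,0],"rotation":[0,0,0]}
    - {"claw":0,"linear":[0.8,0,0],"rotation":[0,0,0]}
    - {"claw":0,"linear":[0,0,0],"rotation":[0,0,0]}

```text
time: 1.87
position: [0.5692, 0.3448, 0.1667]
tool_rot: [-0.948, 1.355, 0.956]
ft_force: [-1.5, 0.5, -1.1]
grip_width: 1.0
```

```bash
python3 -c "
from h import *
plan([.574,.340,.055],70)"
```

```text
t 1.87 pos [0.5692 0.3448 0.1667] jaw 70.2 J [-0.66  0.36  0.11  1.44 -0.04  1.34  0.67]
shift units [ 4.47 -0.27 -0.12] turn units [ 0.003  0.001 -0.003] F [-1.5  0.5 -1.1] w 1.0
```

Emit:
play_rows:
  targets:
    - {"claw":0,"linear":[0.5,-0.25,-0.12],"rotation":[0,0,0]}
    - {"claw":0,"linear":[0.8,0,0],"rotation":[0,0,0]}
    - {"claw":0,"linear":[0.8,0,0],"rotation":[0,0,0]}
    - {"claw":0,"linear":[0.6,0,0],"rotation":[0,0,0]}
    - {"claw":0,"linear":[0.3,0,0],"rotation":[0,0,0]}
    - {"claw":0,"linear":[0,0,0],"rotation":[0,0,0]}
    - {"claw":0,"linear":[0,0,0],"rotation":[0,0,0]}

```text
time: 2.45
position: [0.5739, 0.3412, 0.0893]
tool_rot: [-0.954, 1.351, 0.961]
ft_force: [-0.2, 0.0, 0.5]
grip_width: 1.002
```

```bash
python3 -c "
from h import *
plan([.574,.340,.055],70)"
```

```text
t 2.45 pos [0.5739 0.3412 0.0893] jaw 70.7 J [-0.65  0.42  0.1   1.53 -0.05  1.2   0.69]
shift units [ 1.37 -0.02 -0.05] turn units [ 0.008  0.001 -0.003] F [-0.2  0.   0.5] w 1.002
```

Emit:
play_rows:
  targets:
    - {"claw":0,"linear":[0.7,0,-0.05],"rotation":[0.008,0,0]}
    - {"claw":0,"linear":[0.5,0,0],"rotation":[0,0,0]}
    - {"claw":0,"linear":[0.1,0,0],"rotation":[0,0,0]}
    - {"claw":0,"linear":[0,0,0],"rotation":[0,0,0]}
    - {"claw":1,"linear":[0,0,0],"rotation":[0,0,0]}
    - {"claw":1,"linear":[0,0,0],"rotation":[0,0,0]}
    - {"claw":1,"linear":[0,0,0],"rotation":[0,0,0]}
    - {"claw":1,"linear":[0,0,0],"rotation":[0,0,0]}
    - {"claw":1,"linear":[0,0,0],"rotation":[0,0,0]}
    - {"claw":1,"linear":[0,0,0],"rotation":[0,0,0]}
  newtons: 30

```text
time: 3.28
position: [0.5782, 0.3429, 0.0638]
tool_rot: [-0.944, 1.343, 0.951]
ft_force: [0.3, 0.2, -0.7]
grip_width: 0.633
```

Emit:
play_rows:
  targets:
    - {"claw":1,"linear":[0,0,0],"rotation":[0,0,0]}
    - {"claw":1,"linear":[0,0,0],"rotation":[0,0,0]}
    - {"claw":1,"linear":[0,0,0],"rotation":[0,0,0]}

```text
time: 3.53
position: [0.5785, 0.3431, 0.0644]
tool_rot: [-0.944, 1.342, 0.951]
ft_force: [-0.1, -0.7, -0.3]
grip_width: 0.399
```

```bash
python3 -c "
from h import *
plan([.574,.340,.055],70)"
```

```text
t 3.53 pos [0.5785 0.3431 0.0644] jaw 70.0 J [-0.65  0.44  0.1   1.55 -0.05  1.14  0.69]
shift units [ 0.37  0.13 -0.18] turn units [0.001 0.008 0.002] F [-0.1 -0.7 -0.3] w 0.399
```

The opening is 35 mm where a held block would give 54 mm, so I'll look before doing anything else.

```bash
python3 -c "
from look import *
a=cv2.resize(get_image('scene')[60:240,200:390],None,fx=3,fy=3)
look('w2');b=cv2.imread('pics/w2.png')
b=cv2.resize(b,(540,405))
o=np.zeros((550,800,3),np.uint8);o[:540,:400]=a[:,85:485];o[:300,400:]=cv2.resize(b,(400,300));cv2.imwrite('pics/m2.png',o)"
```

```text
(no output)
```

View pics/m2.png

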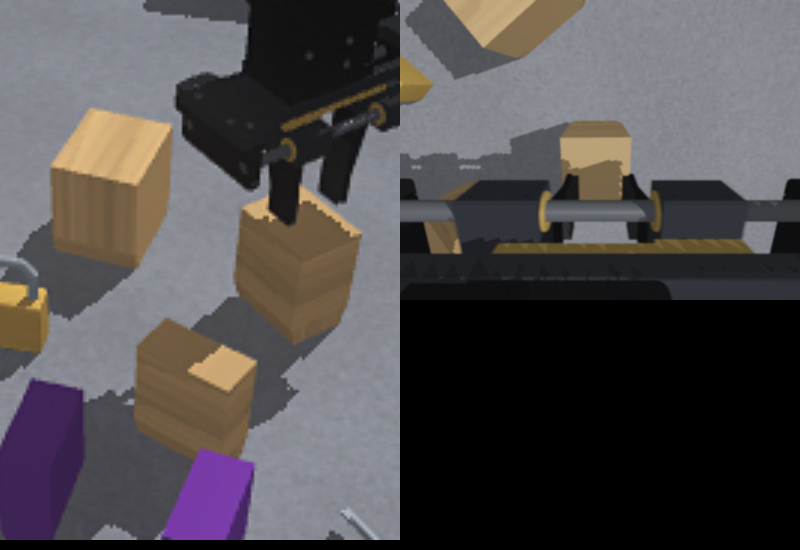

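Run:
```python
from look import *
s=get_state();M=R.from_rotvec(s['tool_rot']).as_matrix();p=s['position']
c=calibration('scene');K=np.array([[c['fx'],0,c['cx']],[0,c['fy'],c['cy']],[0,0,1]])
P=np.array([p,p+M[:,2]*.017,p-M[:,2]*.017]);B=box((.574,.340),70,.07,.054,.085)
f=lambda q:((q-[200,60])*3-[85,0]).round()
print("TCP,tips+-",f(cv2.projectPoints(P,c['rvec'],c['tvec'],K,None)[0][:,0]))
print("block top",f(cv2.projectPoints(B,c['rvec'],c['tvec'],K,None)[0][:,0]))
g=lambda q:(q*400/512+[400,0]).round()
print("wrist tips",g(proj('wrist',P,s)),"top",g(proj('wrist',B,s)));print(p,M.round(3))
```

```text
TCP,tips+- [[299. 240.]
 [318. 232.]
 [281. 248.]]
block top [[356. 230.]
 [297. 256.]
 [236. 204.]
 [294. 181.]]
wrist tips [[599. 173.]
 [618. 173.]
 [580. 173.]] top [[626. 217.]
 [562. 217.]
 [558. 136.]
 [629. 135.]]
[0.57845036 0.3430566  0.0643236 ] [[ 0.007 -0.94   0.341]
 [ 0.01   0.341  0.94 ]
 [-1.    -0.003  0.012]]
```

Run:
```python
from look import *
s=get_state();print(s['time'],s['position'],s['grip_width'],s['ft_force'],s['torque'],s['joint_torque'].round(1))
look('w3');b=cv2.imread('pics/w3.png')[150:450,230:540]
a=get_image('scene')[80:180,240:340]
s=get_state();print(s['time'],s['grip_width'])
cv2.imwrite('pics/m3.png',np.hstack([cv2.resize(a,(400,400),interpolation=cv2.INTER_CUBIC),cv2.resize(b,(400,400),interpolation=cv2.INTER_CUBIC)]))
```

```text
3.6333 [0.57845036 0.3430566  0.0643236 ] 0.31287564409380225 [0.10243962 0.61834626 0.44922685] [-0.01485732  0.0759873   0.00790945] [ -0.  -52.9   1.8 -29.2  -0.    0.   -0. ]
3.7333 0.21544803998503342
```

View pics/m3.png

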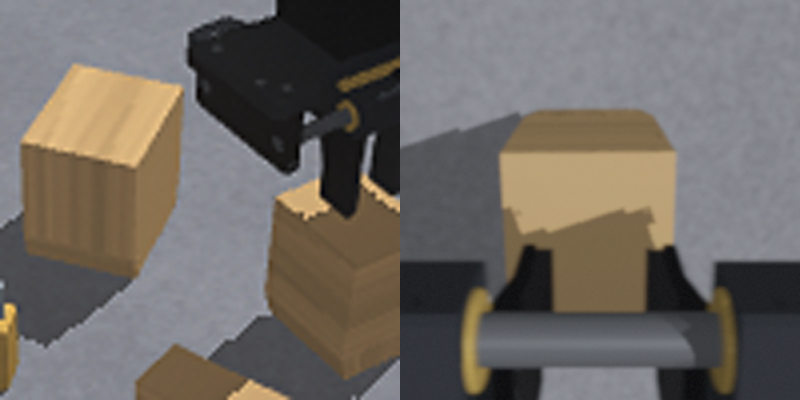

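The fingers are shut above the block top and look intact. The wrist view agrees: the real fingertips sit roughly 20–25 mm short of the reported TCP. I'll open, realign and go lower.

Emit:
play_rows:
  targets:
    - {"claw":0,"linear":[-0.6,0,0],"rotation":[0,0,0]}
    - {"claw":0,"linear":[0,0,0],"rotation":[0,0,0]}
    - {"claw":0,"linear":[0,0,0],"rotation":[0,0,0]}
    - {"claw":0,"linear":[0,0,0],"rotation":[0,0,0]}
    - {"claw":0,"linear":[0,0,0],"rotation":[0,0,0]}
    - {"claw":0,"linear":[0,0,0],"rotation":[0,0,0]}
    - {"claw":0,"linear":[0,0,0],"rotation":[0,0,0]}
    - {"claw":0,"linear":[0,0,0],"rotation":[0,0,0]}
    - {"claw":0,"linear":[0,0,0],"rotation":[0,0,0]}
    - {"claw":0,"linear":[0,0,0],"rotation":[0,0,0]}

```text
time: 4.57
position: [0.5767, 0.3419, 0.0757]
tool_rot: [-0.944, 1.347, 0.951]
ft_force: [0.0, -0.1, -0.7]
grip_width: 0.891
```

```bash
python3 -c "
from h import *
plan([.574,.340,.038],70)"
```

```text
t 4.57 pos [0.5767 0.3419 0.0757] jaw 70.0 J [-0.65  0.43  0.1   1.54 -0.05  1.17  0.69]
shift units [ 1.51  0.08 -0.12] turn units [0.001 0.005 0.   ] F [ 0.  -0.1 -0.7] w 0.891
```

Emit:
play_rows:
  targets:
    - {"claw":0,"linear":[0,0.08,-0.12],"rotation":[0,0.005,0]}
    - {"claw":0,"linear":[0,0,0],"rotation":[0,0,0]}
    - {"claw":0,"linear":[0.5,0,0],"rotation":[0,0,0]}
    - {"claw":0,"linear":[0.5,0,0],"rotation":[0,0,0]}
    - {"claw":0,"linear":[0.3,0,0],"rotation":[0,0,0]}
    - {"claw":0,"linear":[0,0,0],"rotation":[0,0,0]}
    - {"claw":0,"linear":[0,0,0],"rotation":[0,0,0]}

```text
time: 5.15
position: [0.5726, 0.3392, 0.0385]
tool_rot: [-0.95, 1.356, 0.949]
ft_force: [1.1, -0.0, -0.0]
grip_width: 0.999
```

Run:
```python
from look import *
plan([.574,.340,.038],70)
look('w4');b=cv2.imread('pics/w4.png')
a=get_image('scene')[60:180,220:380]
o=np.zeros((600,800,3),np.uint8);o[:,:]=cv2.resize(a,(800,600),interpolation=cv2.INTER_CUBIC);o[:262,:350]=cv2.resize(b,(350,262));cv2.imwrite('pics/m4.png',o)
s=get_state();M=R.from_rotvec(s['tool_rot']).as_matrix();p=s['position']
c=calibration('scene');K=np.array([[c['fx'],0,c['cx']],[0,c['fy'],c['cy']],[0,0,1]])
P=np.array([p+M@[-b,0,e] for b in(0,.025,.07) for e in(.045,-.045)])
print((cv2.projectPoints(P,c['rvec'],c['tvec'],K,None)[0][:,0]-[220,60])*5)
```

```text
t 5.15 pos [0.5726 0.3392 0.0385] jaw 70.1 J [-0.65  0.46  0.1   1.58 -0.05  1.11  0.68]
shift units [ 0.02 -0.04  0.05] turn units [ 0.001 -0.001 -0.   ] F [ 1.1 -0.  -0. ] w 0.999
[[595.97400584 410.45825741]
 [438.06929263 478.87875845]
 [604.11050752 366.61531179]
 [443.21000504 434.80785995]
 [619.61403648 283.07567719]
 [453.0265864  350.65112725]]
```

View pics/m4.png

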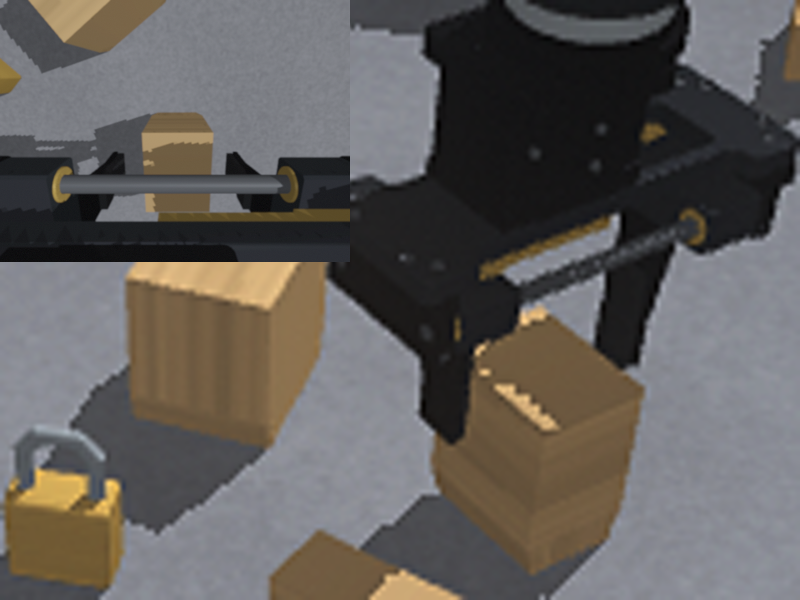

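The fingers now straddle the thick block, with tips about 25 mm below its top. This confirms the true tips are about 22 mm above the reported TCP. I'll grip here.

Emit:
play_rows:
  targets:
    - {"claw":1,"linear":[0,0,0],"rotation":[0,0,0]}
    - {"claw":1,"linear":[0,0,0],"rotation":[0,0,0]}
    - {"claw":1,"linear":[0,0,0],"rotation":[0,0,0]}
    - {"claw":1,"linear":[0,0,0],"rotation":[0,0,0]}
    - {"claw":1,"linear":[0,0,0],"rotation":[0,0,0]}
    - {"claw":1,"linear":[0,0,0],"rotation":[0,0,0]}
    - {"claw":1,"linear":[0,0,0],"rotation":[0,0,0]}
    - {"claw":1,"linear":[0,0,0],"rotation":[0,0,0]}
    - {"claw":1,"linear":[0,0,0],"rotation":[0,0,0]}
    - {"claw":1,"linear":[0,0,0],"rotation":[0,0,0]}
  newtons: 30

```text
time: 6.08
position: [0.5743, 0.3402, 0.0412]
tool_rot: [-0.949, 1.351, 0.948]
ft_force: [0.1, -0.2, 0.1]
grip_width: 0.62
```

```bash
python3 -c "
from h import *
plan([.574,.340,.15],70)"
```

```text
t 6.08 pos [0.5743 0.3402 0.0412] jaw 70.1 J [-0.65  0.46  0.1   1.58 -0.05  1.11  0.68]
shift units [-4.35  0.   -0.  ] turn units [0.001 0.001 0.001] F [ 0.1 -0.2  0.1] w 0.62
```

Emit:
play_rows:
  targets:
    - {"claw":1,"linear":[-0.5,0,0],"rotation":[0,0,0]}
    - {"claw":1,"linear":[-1,0,0],"rotation":[0,0,0]}
    - {"claw":1,"linear":[-1,0,0],"rotation":[-0.06,0,0]}
    - {"claw":1,"linear":[-1,0,0],"rotation":[-0.06,0,0]}
    - {"claw":1,"linear":[-1,0,0],"rotation":[-0.06,0,0]}
    - {"claw":1,"linear":[-0.5,0,0],"rotation":[-0.06,0,0]}
    - {"claw":1,"linear":[0,0,0],"rotation":[-0.06,0,0]}
    - {"claw":1,"linear":[0,0,0],"rotation":[-0.06,0,0]}
    - {"claw":1,"linear":[0,0,0],"rotation":[0,0,0]}

```text
time: 6.83
position: [0.5717, 0.3382, 0.1758]
tool_rot: [-1.388, 1.087, 1.386]
ft_force: [-0.4, -0.5, -2.5]
grip_width: 0.617
```

```bash
python3 -c "
from h import *
plan([.5292,-.0593,.16],104)"
```

```text
t 6.83 pos [0.5717 0.3382 0.1758] jaw 104.0 J [-0.59  0.36  0.02  1.43 -0.01  1.35  1.24]
shift units [  0.68   5.49 -15.02] turn units [-0.    -0.002 -0.001] F [-0.4 -0.5 -2.5] w 0.617
```

Block lifted and turned. Now I carry it to the tray.

Emit:
play_rows:
  targets:
    - {"claw":1,"linear":[0,0.18,-0.5],"rotation":[0,0,0]}
    - {"claw":1,"linear":[0,0.36,-1],"rotation":[0,0,0]}
    - {"claw":1,"linear":[0,0.36,-1],"rotation":[0,0,0]}
    - {"claw":1,"linear":[0,0.36,-1],"rotation":[0,0,0]}
    - {"claw":1,"linear":[0,0.36,-1],"rotation":[0,0,0]}
    - {"claw":1,"linear":[0,0.36,-1],"rotation":[0,0,0]}
    - {"claw":1,"linear":[0,0.36,-1],"rotation":[0,0,0]}
    - {"claw":1,"linear":[0,0.36,-1],"rotation":[0,0,0]}
    - {"claw":1,"linear":[0,0.36,-1],"rotation":[0,0,0]}
    - {"claw":1,"linear":[0,0.36,-1],"rotation":[0,0,0]}

```text
time: 7.67
position: [0.5348, 0.0745, 0.1741]
tool_rot: [-1.368, 1.104, 1.38]
ft_force: [1.2, -0.6, -1.3]
grip_width: 0.618
```

```bash
python3 -c "
from h import *
plan([.5292,-.0593,.16],104)"
```

```text
t 7.67 pos [0.5348 0.0745 0.1741] jaw 102.8 J [-0.33  0.1   0.16  1.74 -0.02  1.31  1.62]
shift units [ 0.58  1.4  -5.17] turn units [-0.013 -0.    -0.007] F [ 1.2 -0.6 -1.3] w 0.618
```

Emit:
play_rows:
  targets:
    - {"claw":1,"linear":[0,0.28,-1],"rotation":[-0.013,0,-0.007]}
    - {"claw":1,"linear":[0,0.28,-1],"rotation":[0,0,0]}
    - {"claw":1,"linear":[0,0.28,-1],"rotation":[0,0,0]}
    - {"claw":1,"linear":[0,0.28,-0.9],"rotation":[0,0,0]}
    - {"claw":1,"linear":[0,0.15,-0.4],"rotation":[0,0,0]}
    - {"claw":1,"linear":[0,0,0],"rotation":[0,0,0]}
    - {"claw":1,"linear":[0,0,0],"rotation":[0,0,0]}

```text
time: 8.25
position: [0.5195, -0.057, 0.1736]
tool_rot: [-1.361, 1.107, 1.367]
ft_force: [0.1, 0.3, -2.0]
grip_width: 0.616
```

Run:
```python
from look import *
plan([.5292,-.0593,.16],104)
v=np.array([-.242,.970])
T=np.array([.5467,-.1296]);L=np.array([.5467,-.1367])
look('w5',[box(T,104,.136,.220,.056),box(L,104,.096,.100,.054)])
```

```text
t 8.25 pos [ 0.5195 -0.057   0.1736] jaw 102.1 J [-0.2   0.06  0.26  1.79 -0.01  1.3   1.85]
shift units [ 0.54 -0.36 -0.17] turn units [-0.021 -0.    -0.004] F [ 0.1  0.3 -2. ] w 0.616
```

View pics/w5.png

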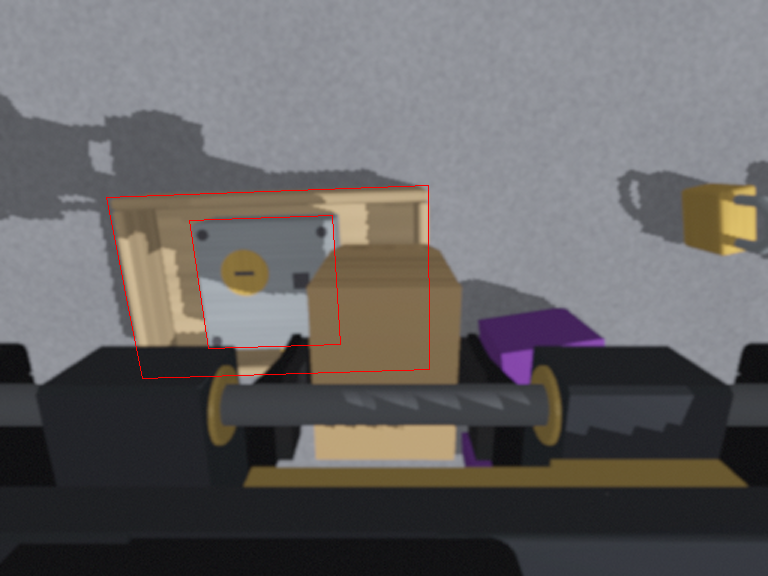

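The tray outline agrees with the prediction. For the gap edges I'll read a brightness profile, which saves a viewed picture.

Run:
```python
from look import *
im=cv2.imread('pics/w5.png').astype(int)
for r in (212,230):
    g=im[r-3:r+4].mean(0)
    print(r);print(' '.join(f"{x}:{int(g[x,0])},{int(g[x,2])}" for x in list(range(176,212,3))+list(range(314,348,2))+list(range(408,440,2))))
```

```text
212
176:86,127 179:87,127 182:87,127 185:87,128 188:87,128 191:87,128 194:87,128 197:87,128 200:87,129 203:88,129 206:88,129 209:88,129 314:94,124 316:94,123 318:81,146 320:82,148 322:83,148 324:85,151 326:88,155 328:90,158 330:93,161 332:100,171 334:126,164 336:138,180 338:145,195 340:148,203 342:149,205 344:149,205 346:150,205 408:94,138 410:94,137 412:89,131 414:78,116 416:76,111 418:93,137 420:120,172 422:139,194 424:148,204 426:149,204 428:0,255 430:147,150 432:149,141 434:151,142 436:152,143 438:153,144
230
176:91,133 179:91,134 182:92,134 185:91,134 188:92,134 191:57,178 194:112,104 197:100,91 200:83,76 203:83,75 206:97,88 209:113,103 314:110,100 316:93,83 318:71,65 320:61,56 322:66,60 324:93,84 326:138,127 328:169,156 330:178,164 332:171,158 334:155,142 336:146,134 338:145,154 340:145,187 342:146,200 344:146,202 346:146,201 408:95,138 410:95,138 412:91,133 414:80,117 416:75,111 418:92,135 420:118,169 422:138,193 424:147,202 426:149,204 428:0,255 430:152,155 432:154,145 434:154,145 436:155,146 438:157,147
```

The profile agrees with the prediction: lock edge at about 334–336 px, wall inner edge at about 417 px, giving a gap of roughly 58 mm. Now I centre on it.

Emit:
play_rows:
  targets:
    - {"claw":1,"linear":[0.3,-0.36,-0.15],"rotation":[-0.021,0,-0.004]}
    - {"claw":1,"linear":[0,0,0],"rotation":[0,0,0]}
    - {"claw":1,"linear":[0.5,0,0],"rotation":[0,0,0]}
    - {"claw":1,"linear":[0.5,0,0],"rotation":[0,0,0]}
    - {"claw":1,"linear":[0.3,0,0],"rotation":[0,0,0]}
    - {"claw":1,"linear":[0,0,0],"rotation":[0,0,0]}
    - {"claw":1,"linear":[0,0,0],"rotation":[0,0,0]}

```text
time: 8.88
position: [0.5292, -0.0469, 0.1316]
tool_rot: [-1.392, 1.075, 1.398]
ft_force: [-0.2, 0.2, -0.8]
grip_width: 0.615
```

```bash
python3 -c "
from h import *
plan([.529,-.0588,.105],104)"
```

```text
t 8.88 pos [ 0.5292 -0.0469  0.1316] jaw 104.7 J [-0.2   0.11  0.26  1.83 -0.03  1.21  1.89]
shift units [ 1.06  0.13 -0.46] turn units [ 0.007  0.002 -0.   ] F [-0.2  0.2 -0.8] w 0.615
```

Emit:
play_rows:
  targets:
    - {"claw":1,"linear":[0,0.13,-0.46],"rotation":[0.007,0.002,0]}
    - {"claw":1,"linear":[0,0,0],"rotation":[0,0,0]}
    - {"claw":1,"linear":[0.3,0,0],"rotation":[0,0,0]}
    - {"claw":1,"linear":[0,0,0],"rotation":[0,0,0]}
    - {"claw":1,"linear":[0,0,0],"rotation":[0,0,0]}

```text
time: 9.3
position: [0.5298, -0.0602, 0.125]
tool_rot: [-1.387, 1.083, 1.384]
ft_force: [0.3, -0.6, -1.4]
grip_width: 0.617
```

```bash
python3 -c "
from h import *
plan([.529,-.0588,.105],104)"
```

```text
t 9.3 pos [ 0.5298 -0.0602  0.125 ] jaw 103.9 J [-0.19  0.11  0.27  1.84 -0.03  1.19  1.91]
shift units [0.8  0.02 0.06] turn units [-0.001 -0.     0.001] F [ 0.3 -0.6 -1.4] w 0.617
```

Emit:
play_rows:
  targets:
    - {"claw":1,"linear":[0.4,0,0.05],"rotation":[0,0,0]}
    - {"claw":1,"linear":[0.4,0,0],"rotation":[0,0,0]}
    - {"claw":1,"linear":[0.2,0,0],"rotation":[0,0,0]}
    - {"claw":1,"linear":[0,0,0],"rotation":[0,0,0]}
    - {"claw":1,"linear":[0,0,0],"rotation":[0,0,0]}

```text
time: 9.72
position: [0.5291, -0.0587, 0.0968]
tool_rot: [-1.386, 1.084, 1.385]
ft_force: [0.3, 0.8, -0.7]
grip_width: 0.616
```

```bash
python3 -c "
from h import *
plan([.529,-.0588,.049],104)"
```

```text
t 9.72 pos [ 0.5291 -0.0587  0.0968] jaw 103.9 J [-0.19  0.14  0.27  1.87 -0.04  1.14  1.91]
shift units [ 1.91  0.01 -0.  ] turn units [-0.001  0.     0.001] F [ 0.3  0.8 -0.7] w 0.616
```

Well centred, so I go down in small steps.

Emit:
play_rows:
  targets:
    - {"claw":1,"linear":[0.4,0,0],"rotation":[0,0,0]}
    - {"claw":1,"linear":[0.4,0,0],"rotation":[0,0,0]}
    - {"claw":1,"linear":[0.3,0,0],"rotation":[0,0,0]}
    - {"claw":1,"linear":[0,0,0],"rotation":[0,0,0]}
    - {"claw":1,"linear":[0,0,0],"rotation":[0,0,0]}

```text
time: 10.13
position: [0.5289, -0.0585, 0.0659]
tool_rot: [-1.386, 1.084, 1.386]
ft_force: [-0.0, -0.7, -1.3]
grip_width: 0.615
```

```bash
python3 -c "
from h import *
plan([.529,-.0588,.049],104)"
```

```text
t 10.13 pos [ 0.5289 -0.0585  0.0659] jaw 103.9 J [-0.18  0.17  0.27  1.9  -0.05  1.07  1.92]
shift units [ 0.68 -0.   -0.01] turn units [-0.001  0.     0.   ] F [-0.  -0.7 -1.3] w 0.615
```

Emit:
play_rows:
  targets:
    - {"claw":1,"linear":[0.3,0,0],"rotation":[0,0,0]}
    - {"claw":1,"linear":[0.3,0,0],"rotation":[0,0,0]}
    - {"claw":1,"linear":[0,0,0],"rotation":[0,0,0]}
    - {"claw":1,"linear":[0,0,0],"rotation":[0,0,0]}

```text
time: 10.47
position: [0.5291, -0.0585, 0.0495]
tool_rot: [-1.386, 1.084, 1.386]
ft_force: [-0.2, 0.3, -1.8]
grip_width: 0.616
```

```bash
python3 -c "
from h import *
plan([.529,-.0588,.049],104)"
```

```text
t 10.47 pos [ 0.5291 -0.0585  0.0495] jaw 103.9 J [-0.18  0.19  0.26  1.92 -0.06  1.04  1.92]
shift units [ 0.02  0.01 -0.01] turn units [-0.001  0.     0.   ] F [-0.2  0.3 -1.8] w 0.616
```

Emit:
play_rows:
  targets:
    - {"claw":1,"linear":[0.06,0,0],"rotation":[0,0,0]}
    - {"claw":1,"linear":[0.04,0,0],"rotation":[0,0,0]}
    - {"claw":1,"linear":[0,0,0],"rotation":[0,0,0]}

```text
time: 10.72
position: [0.5296, -0.0585, 0.0497]
tool_rot: [-1.386, 1.083, 1.385]
ft_force: [-0.1, 0.9, -1.9]
grip_width: 0.619
```

```bash
python3 -c "
from h import *
plan([.529,-.0588,.049],104)"
```

```text
t 10.72 pos [ 0.5296 -0.0585  0.0497] jaw 103.9 J [-0.18  0.19  0.26  1.92 -0.06  1.04  1.92]
shift units [ 0.03  0.02 -0.01] turn units [-0.001  0.     0.001] F [-0.1  0.9 -1.9] w 0.619
```

Emit:
play_rows:
  targets:
    - {"claw":1,"linear":[0.15,0,0],"rotation":[0,0,0]}
    - {"claw":1,"linear":[0.15,0,0],"rotation":[0,0,0]}
    - {"claw":1,"linear":[0.1,0,0],"rotation":[0,0,0]}

```text
time: 10.97
position: [0.5312, -0.0579, 0.0489]
tool_rot: [-1.386, 1.079, 1.385]
ft_force: [1.0, 0.5, -2.5]
grip_width: 0.616
```

```bash
python3 -c "
from h import *
plan([.529,-.0588,.049],104)"
```

```text
t 10.97 pos [ 0.5312 -0.0579  0.0489] jaw 104.0 J [-0.18  0.19  0.26  1.92 -0.06  1.04  1.93]
shift units [-0.01  0.1  -0.01] turn units [-0.     0.002  0.003] F [ 1.   0.5 -2.5] w 0.616
```

Height is at floor level within a millimetre, so I release.

Emit:
play_rows:
  targets:
    - {"claw":0.1,"linear":[0,0,0],"rotation":[0,0,0]}
    - {"claw":0.1,"linear":[0,0,0],"rotation":[0,0,0]}
    - {"claw":0.1,"linear":[0,0,0],"rotation":[0,0,0]}
    - {"claw":0.1,"linear":[0,0,0],"rotation":[0,0,0]}
    - {"claw":0.1,"linear":[0,0,0],"rotation":[0,0,0]}

```text
time: 11.38
position: [0.5338, -0.058, 0.0506]
tool_rot: [-1.389, 1.075, 1.38]
ft_force: [-0.5, 0.3, 0.5]
grip_width: 0.868
```

```bash
python3 -c "
from h import *
plan([.5939,.1769,.16],90)"
```

```text
t 11.38 pos [ 0.5338 -0.058   0.0506] jaw 104.0 J [-0.18  0.19  0.26  1.91 -0.06  1.04  1.93]
shift units [-4.32 -4.64  8.54] turn units [0.155 0.002 0.006] F [-0.5  0.3  0.5] w 0.868
```

Emit:
play_rows:
  targets:
    - {"claw":0.1,"linear":[-0.5,0,0],"rotation":[0,0,0]}
    - {"claw":0.1,"linear":[-1,0,0],"rotation":[0,0,0]}
    - {"claw":0.1,"linear":[-1,0,0],"rotation":[0,0,0]}
    - {"claw":0.1,"linear":[-1,0,0],"rotation":[0,0,0]}
    - {"claw":0,"linear":[-0.5,-0.5,0.9],"rotation":[0,0,0]}
    - {"claw":0,"linear":[0,-0.54,1],"rotation":[0,0,0]}
    - {"claw":0,"linear":[0,-0.54,1],"rotation":[0,0,0]}
    - {"claw":0,"linear":[0,-0.54,1],"rotation":[0,0,0]}
    - {"claw":0,"linear":[0,-0.54,1],"rotation":[0,0,0]}
    - {"claw":0,"linear":[0,-0.54,1],"rotation":[0,0,0]}

```text
time: 12.22
position: [0.5775, 0.0994, 0.1639]
tool_rot: [-1.38, 1.085, 1.363]
ft_force: [1.2, -1.0, 0.5]
grip_width: 0.998
```

```bash
python3 -c "
from h import *
plan([.5939,.1769,.17],90.7)"
```

```text
t 12.22 pos [0.5775 0.0994 0.1639] jaw 102.9 J [-0.35  0.19  0.16  1.67 -0.03  1.27  1.6 ]
shift units [-0.23 -1.34  2.88] turn units [ 0.136 -0.     0.008] F [ 1.2 -1.   0.5] w 0.998
```

Emit:
play_rows:
  targets:
    - {"claw":0,"linear":[0,-0.45,0.9],"rotation":[0,0,0]}
    - {"claw":0,"linear":[0,-0.45,0.9],"rotation":[0,0,0]}
    - {"claw":0,"linear":[0,-0.2,0.5],"rotation":[0,0,0]}
    - {"claw":0,"linear":[0,0,0],"rotation":[0.066,0,0.004]}
    - {"claw":0,"linear":[0,0,0],"rotation":[0.066,0,0.004]}
    - {"claw":0,"linear":[0,0,0],"rotation":[0,0,0]}
    - {"claw":0,"linear":[0,0,0],"rotation":[0,0,0]}

```text
time: 12.8
position: [0.5918, 0.1743, 0.1683]
tool_rot: [-1.226, 1.194, 1.226]
ft_force: [0.6, 0.1, 0.3]
grip_width: 1.004
```

Run:
```python
from look import *
plan([.5939,.1769,.16],91)
s=look('w6',[box((.5939,.1769),91,.07,.034,.085)])
im=cv2.imread('pics/w6.png')
print(((proj('wrist',box((.5939,.1769),91,.07,.034,.085),s)+.5)*1.5-.5).round())
g=get_image('scene')
t=get_image('top')[140:240,290:420]
o=np.zeros((600,800,3),np.uint8);o[:400,:533]=cv2.resize(im,(533,400));o[400:,:260]=cv2.resize(t,(260,200));cr=cv2.resize(g[190:384,60:290],(540,456))[256:456]
o[400:,260:]=cr
o[:400,533:]=cv2.resize(get_image('top')[150:250,290:357],(267,400),interpolation=cv2.INTER_CUBIC)
cv2.imwrite('pics/m6.png',o)
```

```text
t 12.8 pos [0.5918 0.1743 0.1683] jaw 91.4 J [-0.44  0.26  0.14  1.58 -0.04  1.31  1.29]
shift units [ 0.33 -0.09  0.1 ] turn units [0.004 0.001 0.002] F [0.6 0.1 0.3] w 1.004
[[411. 337.]
 [360. 337.]
 [359. 232.]
 [414. 232.]]
```

View pics/m6.png

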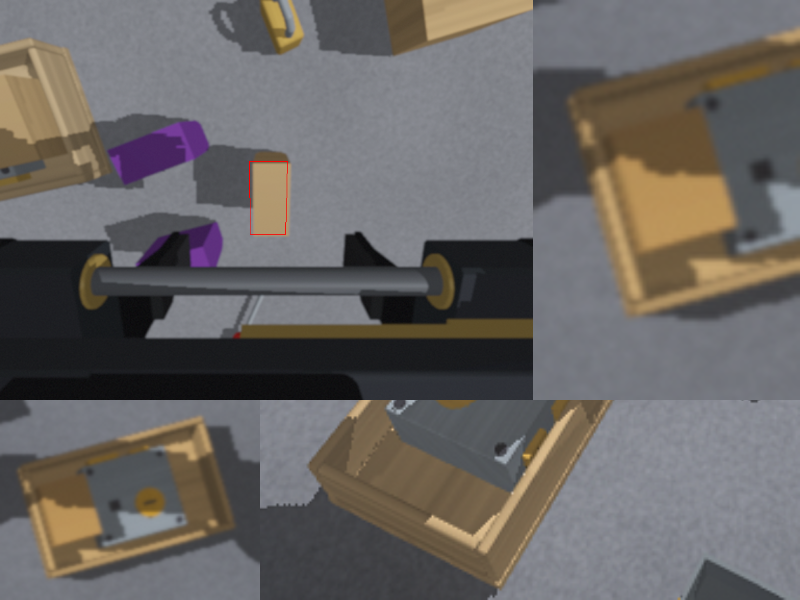

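The thick block stands in the wide gap. The thin block lines up with the prediction, about 1.5 mm towards +z. I'll close partly to stay clear of the purple blocks, then descend.

Emit:
play_rows:
  targets:
    - {"claw":0.25,"linear":[0.3,-0.09,0.16],"rotation":[0.004,0,0.002]}
    - {"claw":0.25,"linear":[0.7,0,0],"rotation":[0,0,0]}
    - {"claw":0.25,"linear":[0.7,0,0],"rotation":[0,0,0]}
    - {"claw":0.25,"linear":[0.4,0,0],"rotation":[0,0,0]}
    - {"claw":0.25,"linear":[0,0,0],"rotation":[0,0,0]}
    - {"claw":0.25,"linear":[0,0,0],"rotation":[0,0,0]}

```text
time: 13.5
position: [0.5951, 0.1773, 0.1133]
tool_rot: [-1.219, 1.199, 1.221]
ft_force: [-0.5, 0.2, 0.8]
grip_width: 0.761
```

```bash
python3 -c "
from h import *
plan([.594,.1785,.040],91)"
```

```text
t 13.5 pos [0.5951 0.1773 0.1133] jaw 90.9 J [-0.44  0.3   0.13  1.63 -0.05  1.21  1.29]
shift units [2.93 0.05 0.04] turn units [-0.001  0.002  0.001] F [-0.5  0.2  0.8] w 0.761
```

Emit:
play_rows:
  targets:
    - {"claw":0.25,"linear":[0.6,0.05,0.04],"rotation":[0,0.002,0]}
    - {"claw":0.25,"linear":[0.8,0,0],"rotation":[0,0,0]}
    - {"claw":0.25,"linear":[0.6,0,0],"rotation":[0,0,0]}
    - {"claw":0.25,"linear":[0.4,0,0],"rotation":[0,0,0]}
    - {"claw":0.25,"linear":[0.2,0,0],"rotation":[0,0,0]}
    - {"claw":0.25,"linear":[0,0,0],"rotation":[0,0,0]}
    - {"claw":0.25,"linear":[0,0,0],"rotation":[0,0,0]}

```text
time: 14.08
position: [0.5983, 0.1795, 0.0513]
tool_rot: [-1.223, 1.193, 1.215]
ft_force: [0.2, -0.5, -0.5]
grip_width: 0.751
```

```bash
python3 -c "
from h import *
plan([.594,.1785,.040],91)"
```

```text
t 14.08 pos [0.5983 0.1795 0.0513] jaw 90.9 J [-0.44  0.36  0.13  1.69 -0.05  1.08  1.29]
shift units [ 0.45  0.18 -0.04] turn units [-0.001  0.002  0.006] F [ 0.2 -0.5 -0.5] w 0.751
```

Emit:
play_rows:
  targets:
    - {"claw":0.25,"linear":[0.4,0.18,-0.04],"rotation":[0,0.002,0.006]}
    - {"claw":0.25,"linear":[0.1,0,0],"rotation":[0,0,0]}
    - {"claw":0.25,"linear":[0,0,0],"rotation":[0,0,0]}
    - {"claw":1,"linear":[0,0,0],"rotation":[0,0,0]}
    - {"claw":1,"linear":[0,0,0],"rotation":[0,0,0]}
    - {"claw":1,"linear":[0,0,0],"rotation":[0,0,0]}
    - {"claw":1,"linear":[0,0,0],"rotation":[0,0,0]}
    - {"claw":1,"linear":[0,0,0],"rotation":[0,0,0]}
    - {"claw":1,"linear":[0,0,0],"rotation":[0,0,0]}
    - {"claw":1,"linear":[0,0,0],"rotation":[0,0,0]}
  newtons: 30

```text
time: 14.92
position: [0.5961, 0.1791, 0.0416]
tool_rot: [-1.221, 1.198, 1.218]
ft_force: [-0.1, -0.8, -0.1]
grip_width: 0.384
```

Emit:
play_rows:
  targets:
    - {"claw":1,"linear":[0,0,0],"rotation":[0,0,0]}
    - {"claw":1,"linear":[0,0,0],"rotation":[0,0,0]}
    - {"claw":1,"linear":[0,0,0],"rotation":[0,0,0]}

```text
time: 15.17
position: [0.5962, 0.1791, 0.0416]
tool_rot: [-1.221, 1.198, 1.218]
ft_force: [-0.0, -0.0, -1.1]
grip_width: 0.386
```

```bash
python3 -c "
from h import *
plan([.594,.1785,.17],104)"
```

```text
t 15.17 pos [0.5962 0.1791 0.0416] jaw 90.9 J [-0.44  0.37  0.13  1.7  -0.05  1.07  1.29]
shift units [-5.14  0.06 -0.02] turn units [-0.146  0.001  0.003] F [-0.  -0.  -1.1] w 0.386
```

Emit:
play_rows:
  targets:
    - {"claw":1,"linear":[-0.5,0,0],"rotation":[0,0,0]}
    - {"claw":1,"linear":[-1,0,0],"rotation":[0,0,0]}
    - {"claw":1,"linear":[-1,0,0],"rotation":[0,0,0]}
    - {"claw":1,"linear":[-1,0,0],"rotation":[-0.05,0,0]}
    - {"claw":1,"linear":[-1,0,0],"rotation":[-0.05,0,0]}
    - {"claw":1,"linear":[-0.5,0,0],"rotation":[-0.045,0,0]}
    - {"claw":1,"linear":[0,0,0],"rotation":[0,0,0]}

```text
time: 15.75
position: [0.5935, 0.1781, 0.1744]
tool_rot: [-1.393, 1.079, 1.393]
ft_force: [0.3, 0.3, -0.4]
grip_width: 0.383
```

```bash
python3 -c "
from h import *
plan([.567,-.2065,.17],104)"
```

```text
t 15.75 pos [0.5935 0.1781 0.1744] jaw 104.5 J [-0.42  0.26  0.11  1.56 -0.03  1.32  1.51]
shift units [  0.18   4.87 -14.63] turn units [ 0.005 -0.    -0.   ] F [ 0.3  0.3 -0.4] w 0.383
```

Emit:
play_rows:
  targets:
    - {"claw":1,"linear":[0,0.17,-0.5],"rotation":[0,0,0]}
    - {"claw":1,"linear":[0,0.33,-1],"rotation":[0,0,0]}
    - {"claw":1,"linear":[0,0.33,-1],"rotation":[0,0,0]}
    - {"claw":1,"linear":[0,0.33,-1],"rotation":[0,0,0]}
    - {"claw":1,"linear":[0,0.33,-1],"rotation":[0,0,0]}
    - {"claw":1,"linear":[0,0.33,-1],"rotation":[0,0,0]}
    - {"claw":1,"linear":[0,0.33,-1],"rotation":[0,0,0]}
    - {"claw":1,"linear":[0,0.33,-1],"rotation":[0,0,0]}
    - {"claw":1,"linear":[0,0.33,-1],"rotation":[0,0,0]}
    - {"claw":1,"linear":[0,0.33,-1],"rotation":[0,0,0]}

```text
time: 16.58
position: [0.5655, -0.0824, 0.1651]
tool_rot: [-1.376, 1.094, 1.397]
ft_force: [0.4, 0.7, -1.0]
grip_width: 0.384
```

```bash
python3 -c "
from h import *
plan([.567,-.2065,.17],104)"
```

```text
t 16.58 pos [ 0.5655 -0.0824  0.1651] jaw 103.8 J [-0.14  0.18  0.27  1.68 -0.05  1.3   1.95]
shift units [-0.2   1.13 -4.83] turn units [-0.002  0.003 -0.009] F [ 0.4  0.7 -1. ] w 0.384
```

Emit:
play_rows:
  targets:
    - {"claw":1,"linear":[-0.1,0.24,-1],"rotation":[0,0.003,-0.009]}
    - {"claw":1,"linear":[-0.1,0.24,-1],"rotation":[0,0,0]}
    - {"claw":1,"linear":[0,0.24,-1],"rotation":[0,0,0]}
    - {"claw":1,"linear":[0,0.24,-1],"rotation":[0,0,0]}
    - {"claw":1,"linear":[0,0.1,-0.4],"rotation":[0,0,0]}
    - {"claw":1,"linear":[0,0,0],"rotation":[0,0,0]}
    - {"claw":1,"linear":[0,0,0],"rotation":[0,0,0]}
    - {"claw":1,"linear":[0,0,0],"rotation":[0,0,0]}

```text
time: 17.25
position: [0.5512, -0.214, 0.1614]
tool_rot: [-1.354, 1.115, 1.376]
ft_force: [0.5, 0.3, -0.5]
grip_width: 0.388
```

Run:
```python
from look import *
plan([.567,-.2065,.17],104)
T=np.array([.5467,-.1296]);L=np.array([.5467,-.1367])
s=look('w7',[box(T,104,.136,.220,.056),box(T,104,.120,.204,.056),box(L,104,.096,.100,.054)])
im=cv2.imread('pics/w7.png')
cv2.imwrite('pics/m7.png',im)
```

```text
t 17.25 pos [ 0.5512 -0.214   0.1614] jaw 102.1 J [ 0.01  0.23  0.36  1.64 -0.08  1.3   2.17]
shift units [-0.36 -0.67  0.16] turn units [-0.022  0.001 -0.011] F [ 0.5  0.3 -0.5] w 0.388
```

View pics/m7.png

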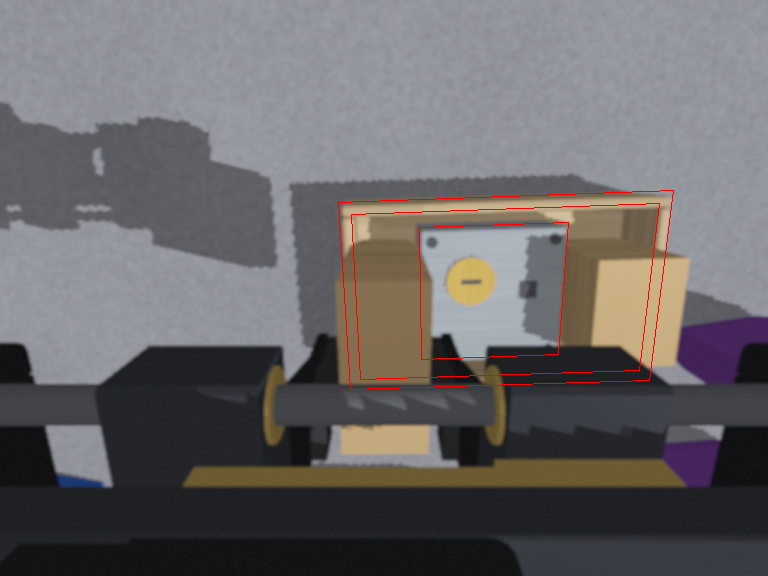

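The overlay fits within 1–2 px: lock edge at about 419 px, narrow-end wall inner edge at about 354 px, and the thick block upright in its gap. Now I centre the thin one.

Emit:
play_rows:
  targets:
    - {"claw":1,"linear":[0,-0.6,0.16],"rotation":[-0.022,0,-0.011]}
    - {"claw":1,"linear":[0,0,0],"rotation":[0,0,0]}
    - {"claw":1,"linear":[0,0,0],"rotation":[0,0,0]}
    - {"claw":1,"linear":[0.3,0,0],"rotation":[0,0,0]}
    - {"claw":1,"linear":[0.3,0,0],"rotation":[0,0,0]}
    - {"claw":1,"linear":[0,0,0],"rotation":[0,0,0]}
    - {"claw":1,"linear":[0,0,0],"rotation":[0,0,0]}

```text
time: 17.88
position: [0.569, -0.1964, 0.1441]
tool_rot: [-1.396, 1.067, 1.4]
ft_force: [0.5, -0.9, -0.1]
grip_width: 0.384
```

```bash
python3 -c "
from h import *
plan([.5668,-.2057,.105],104)"
```

```text
t 17.88 pos [ 0.569  -0.1964  0.1441] jaw 105.0 J [ 0.    0.25  0.34  1.65 -0.09  1.26  2.2 ]
shift units [ 1.56  0.19 -0.35] turn units [0.011 0.004 0.002] F [ 0.5 -0.9 -0.1] w 0.384
```

Emit:
play_rows:
  targets:
    - {"claw":1,"linear":[0,0.15,-0.33],"rotation":[0.011,0.004,0.002]}
    - {"claw":1,"linear":[0,0,0],"rotation":[0,0,0]}
    - {"claw":1,"linear":[0.4,0,0],"rotation":[0,0,0]}
    - {"claw":1,"linear":[0.4,0,0],"rotation":[0,0,0]}
    - {"claw":1,"linear":[0,0,0],"rotation":[0,0,0]}
    - {"claw":1,"linear":[0,0,0],"rotation":[0,0,0]}

```text
time: 18.38
position: [0.5665, -0.2077, 0.1215]
tool_rot: [-1.385, 1.088, 1.384]
ft_force: [-0.2, -1.2, -0.6]
grip_width: 0.388
```

```bash
python3 -c "
from h import *
plan([.5668,-.2057,.105],104)"
```

```text
t 18.38 pos [ 0.5665 -0.2077  0.1215] jaw 103.8 J [ 0.01  0.27  0.35  1.67 -0.1   1.21  2.19]
shift units [ 0.66 -0.03  0.08] turn units [-0.003 -0.001 -0.001] F [-0.2 -1.2 -0.6] w 0.388
```

Emit:
play_rows:
  targets:
    - {"claw":1,"linear":[0.3,0,0.08],"rotation":[-0.002,0,0]}
    - {"claw":1,"linear":[0.4,0,0],"rotation":[0,0,0]}
    - {"claw":1,"linear":[0.2,0,0],"rotation":[0,0,0]}
    - {"claw":1,"linear":[0,0,0],"rotation":[0,0,0]}
    - {"claw":1,"linear":[0,0,0],"rotation":[0,0,0]}

```text
time: 18.8
position: [0.5655, -0.205, 0.0957]
tool_rot: [-1.386, 1.086, 1.388]
ft_force: [0.4, 0.0, -0.9]
grip_width: 0.385
```

```bash
python3 -c "
from h import *
plan([.5668,-.2057,.0496],104)"
```

```text
t 18.8 pos [ 0.5655 -0.205   0.0957] jaw 104.0 J [ 0.01  0.29  0.34  1.71 -0.1   1.17  2.2 ]
shift units [ 1.85 -0.05 -0.04] turn units [-0.    -0.    -0.001] F [ 0.4  0.  -0.9] w 0.385
```

Emit:
play_rows:
  targets:
    - {"claw":1,"linear":[0.4,0,-0.04],"rotation":[0,0,0]}
    - {"claw":1,"linear":[0.4,0,0],"rotation":[0,0,0]}
    - {"claw":1,"linear":[0.3,0,0],"rotation":[0,0,0]}
    - {"claw":1,"linear":[0,0,0],"rotation":[0,0,0]}
    - {"claw":1,"linear":[0,0,0],"rotation":[0,0,0]}

```text
time: 19.22
position: [0.5658, -0.2061, 0.0652]
tool_rot: [-1.387, 1.086, 1.388]
ft_force: [-0.7, -0.5, -0.5]
grip_width: 0.391
```

```bash
python3 -c "
from h import *
plan([.5668,-.2057,.0496],104)"
```

```text
t 19.22 pos [ 0.5658 -0.2061  0.0652] jaw 104.0 J [ 0.02  0.32  0.34  1.73 -0.12  1.11  2.21]
shift units [ 0.62 -0.04  0.01] turn units [-0.    -0.    -0.001] F [-0.7 -0.5 -0.5] w 0.391
```

Emit:
play_rows:
  targets:
    - {"claw":1,"linear":[0.3,0,0],"rotation":[0,0,0]}
    - {"claw":1,"linear":[0.3,0,0],"rotation":[0,0,0]}
    - {"claw":1,"linear":[0.05,0,0],"rotation":[0,0,0]}
    - {"claw":1,"linear":[0,0,0],"rotation":[0,0,0]}

```text
time: 19.55
position: [0.5669, -0.2067, 0.0496]
tool_rot: [-1.388, 1.084, 1.386]
ft_force: [-0.9, 0.7, 1.5]
grip_width: 0.381
```

```bash
python3 -c "
from h import *
plan([.5668,-.2057,.0496],104)"
```

```text
t 19.55 pos [ 0.5669 -0.2067  0.0496] jaw 104.0 J [ 0.02  0.34  0.34  1.75 -0.12  1.08  2.22]
shift units [-0.   -0.    0.04] turn units [-0.    -0.001  0.   ] F [-0.9  0.7  1.5] w 0.381
```

On the floor: contact force is now upward. I release gently and lift straight up.

Emit:
play_rows:
  targets:
    - {"claw":0.4,"linear":[0,0,0],"rotation":[0,0,0]}
    - {"claw":0.4,"linear":[0,0,0],"rotation":[0,0,0]}
    - {"claw":0.4,"linear":[0,0,0],"rotation":[0,0,0]}
    - {"claw":0.4,"linear":[0,0,0],"rotation":[0,0,0]}
    - {"claw":0.4,"linear":[-0.4,0,0],"rotation":[0,0,0]}
    - {"claw":0.4,"linear":[-0.8,0,0],"rotation":[0,0,0]}
    - {"claw":0.4,"linear":[-1,0,0],"rotation":[0,0,0]}
    - {"claw":0.4,"linear":[-1,0,0],"rotation":[0,0,0]}
    - {"claw":0.4,"linear":[-1,0,0],"rotation":[0,0,0]}
    - {"claw":0.4,"linear":[-1,0,0],"rotation":[0,0,0]}

```text
time: 20.38
position: [0.5626, -0.2052, 0.1799]
tool_rot: [-1.38, 1.091, 1.396]
ft_force: [1.1, -0.8, 0.3]
grip_width: 0.599
```

Emit:
play_rows:
  targets:
    - {"claw":0.4,"linear":[-0.5,-0.5,-0.8],"rotation":[0,0,0]}
    - {"claw":0.4,"linear":[0,0,-1],"rotation":[0,0,0]}
    - {"claw":0.4,"linear":[0,0,-1],"rotation":[0,0,0]}
    - {"claw":0.4,"linear":[0,0,-1],"rotation":[0,0,0]}
    - {"claw":0.4,"linear":[0,0,-1],"rotation":[0,0,0]}
    - {"claw":0.4,"linear":[0,0,-1],"rotation":[0,0,0]}
    - {"claw":0.4,"linear":[0,0,-0.5],"rotation":[0,0,0]}
    - {"claw":0.4,"linear":[0,0,0],"rotation":[0,0,0]}
    - {"claw":0.4,"linear":[0,0,0],"rotation":[0,0,0]}
    - {"claw":0.4,"linear":[0,0,0],"rotation":[0,0,0]}

```text
time: 21.22
position: [0.6213, -0.3599, 0.2109]
tool_rot: [-1.4, 1.078, 1.381]
ft_force: [1.1, 0.6, -0.7]
grip_width: 0.605
```

Run:
```python
from h import *
plan([.57,-.2,.2],104)
t=get_image('top')[135:240,285:425]; g=get_image('scene')[170:384,50:270]
o=np.hstack([cv2.resize(t,(400,300),interpolation=cv2.INTER_CUBIC),np.zeros((300,0,3),np.uint8)])
p=np.zeros((500,800,3),np.uint8);p[:300,:400]=o;p[:400,400:]=cv2.resize(g,(400,400),interpolation=cv2.INTER_CUBIC)
cv2.imwrite('pics/m8.png',p)
```

```text
t 21.22 pos [ 0.6213 -0.3599  0.2109] jaw 104.3 J [ 0.21  0.47  0.41  1.25 -0.18  1.45  2.42]
shift units [0.38 0.41 6.71] turn units [ 0.004 -0.004  0.005] F [ 1.1  0.6 -0.7] w 0.605
```

View pics/m8.png

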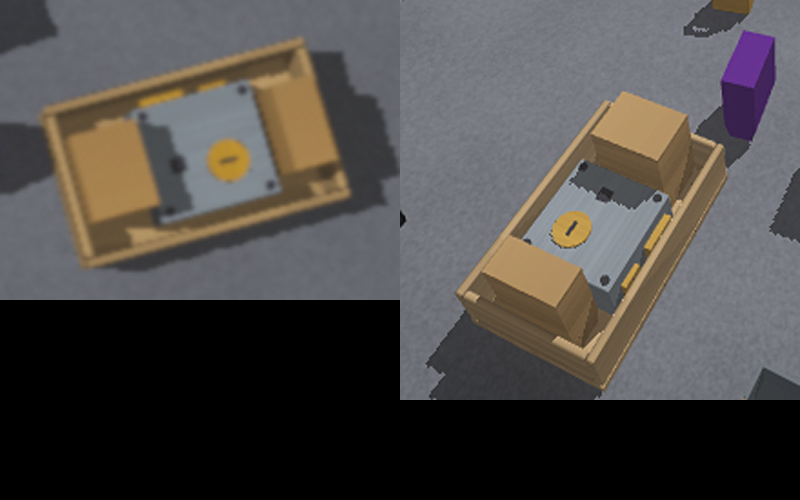

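Run:
```python
from h import *
f=lambda q:np.c_[(np.array(q)[:,0]-400)*220/400+50,np.array(q)[:,1]*214/400+170]
T=np.array([.5467,-.1296]);v=np.array([-.242,.970])
for n,q in(("thin",[(510,237),(585,267),(562,308),(482,272)]),("thick",[(621,93),(690,118),(660,160),(592,132)])):
    c,e=rect(unproj("scene",f(q),.093));d=c[:2]-T;print(n,c,e,"tray y",(d@v).round(4),"tray x",(d@[.97,.242]).round(4))
```

```text
thin [ 0.5713 -0.2052  0.093 ] [(71.6, 16.3), (33.3, -74.5)] tray y -0.0793 tray x 0.0056
thick [ 0.5371 -0.0571  0.093 ] [(72.4, 14.1), (49.4, -77.0)] tray y 0.0726 tray x 0.0082
```

Both blocks' tops come out at z = 0.093 m with the right sizes, and they are aligned and centred in their gaps. I'm handing in.

```bash
python3 -c "
from bench import *
close_job()"
```

```text
the job is handed in; nothing more can be done
```

Both blocks are seated: the thick one in the wide gap and the thin one in the narrow gap, placed in that order. The job was handed in at about 21 s, with the arm clear of everything.

- **Final check:** The top and scene views show both blocks upright with the lock lying between them. Their tops fit height 93 mm (floor 8 + block 85). They sit 72.6 mm and −79.3 mm from the tray centre along its y axis, where I had aimed for about 73 and −79. The fat block and the purple look-alikes were not touched.
- **Fingertip mismatch:** The first grasp closed on air above the thick block and moved nothing. The fingertips turned out to end about 22 mm above the reported TCP, so I allowed for that afterwards.
- **Weaker readings:** The thick block's measured thickness in the last picture was 49 mm instead of 54, which I put down to reading corners off a coarse picture. Just before its release the force reading still showed its weight, so it may have dropped about a millimetre.
- **Forces:** Every contact force I read stayed below about 3 N.

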